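Sort spring feet by push resistance under a swing-over flap

TASK

Of the two spring feet that look alike, one has a stiff (heavy) and one a weak (light) spring: before moving them, push their caps down, well past half of the stroke, to feel which is which, then stand the heavy one upright in the red bay of the rack and the light one upright in the blue bay. The rack's white flap covers one bay at a time: swing it over by its orange handle and lower it gently, without letting it slam, so that in the end it lies flat over the bay that was open at the start. Leave the tape, the calculator and the dust blower where they are.

Things in the scene. Friction and masses are not known exactly. Their poses are not given: they have to be found in the camera images.
- rack: Fixed grey two-bay rack, 198 (its x) x 212 (y) x 45 mm high, walls, floor and centre divider 4 mm; origin at the centre of its underside, -x end nearest the robot. The divider runs along x; the bays are 190 x 100 mm inside, centred at y = +52 and -52 mm. Thin hinge cheeks at the divider's ends reach up to 94 mm; 12 mm stop posts in the four outer corners up to 83 mm.
- flap (a joint): Angle of the white flap (184 x 102 x 5 mm, 0.14 kg), hinged along the rack's x over the divider, 86 mm above the rack's underside: 0 = level over the +y bay (at the start), 1.57 = upright, 3.14 = level on the stop posts over the -y bay. No spring, little friction: it falls to either side if let go. The covered bay has 77 mm of room above its mat.
- flap_handle (a point): Grip point of the flap's orange round handle bar, 12 mm thick, parallel to the hinge and 92 mm from its axis, at the flap's free edge. The bar sticks out 60 mm beyond the rack's -x end, with a 17 mm black end knob; this point is 29 mm beyond that end. Pinch it from above, closing across the rack's y; it turns between the fingers as the flap swings.
- flap_hinge (a point): Point on the flap's hinge axis (along the rack's x) level with flap_handle along that axis: the centre of the circle on which flap_handle moves.
- red_insert: Red insert, fixed, marks the bay for heavy feet (either bay): a 186 x 96 x 2 mm floor mat with red tags over both end walls of the bay, 48 mm above the rack's underside. Origin at the centre of the mat's underside, 4 mm above the rack's underside; a foot stands 2 mm higher. Axes as the rack's.
- blue_insert: Blue insert of the other bay, the bay for light feet; shape and origin as the red one.
- foot_a: Loose spring foot A, upright, 0.2-0.33 kg: 48 mm rubber base 6 mm high, 46 mm round aluminium housing up to 48 mm, black 32 mm spring cap with its top at 74 mm. Origin at the centre of its underside, z up. Both feet look alike; one is heavy, one light. Light: the cap yields at 3.5 N and takes 5.3 N at full stroke. Heavy: yields at 12 N, 13.8 N at full stroke.
- foot_a_grip (a point): Point on the axis of foot A 40 mm above its underside: where the housing can be gripped from above. (It is 0.1 mm off the axis, to +x in the heavy and to -x in the light foot: too little to measure, it only serves the judge.)
- foot_a_cap (a point): Centre of the top face of the cap of foot A, 74 mm above the underside when not pressed; moves with the cap.
- foot_a_plunger (a joint): How far the cap of foot A is pressed in: 0 = out, 0.010 m = fully in; it springs back.
- foot_b: Loose spring foot B, upright, 0.2-0.33 kg: 48 mm rubber base 6 mm high, 46 mm round aluminium housing up to 48 mm, black 32 mm spring cap with its top at 74 mm. Origin at the centre of its underside, z up. Both feet look alike; one is heavy, one light. Light: the cap yields at 3.5 N and takes 5.3 N at full stroke. Heavy: yields at 12 N, 13.8 N at full stroke.
- foot_b_grip (a point): Point on the axis of foot B 40 mm above its underside: where the housing can be gripped from above. (It is 0.1 mm off the axis, to +x in the heavy and to -x in the light foot: too little to measure, it only serves the judge.)
- foot_b_cap (a point): Centre of the top face of the cap of foot B, 74 mm above the underside when not pressed; moves with the cap.
- foot_b_plunger (a joint): How far the cap of foot B is pressed in: 0 = out, 0.010 m = fully in; it springs back.
- tape: Bystander: beige roll of tape, 93 x 91 x 48 mm, origin under its centre.
- calculator: Bystander: black pocket calculator, 118 x 68 x 13 mm, origin under its centre.
- blower: Bystander: black rubber dust blower with a red nozzle, 59 x 59 x 118 mm, origin under its centre.

How it is judged:
By the outcome, as a careful person would: the job done as asked, in the order asked, and still so for the second after the job is handed in, with the robot touching nothing.
It also fails if it takes over 72 s, if anything falls off the work surface, if the arm or the gripper's body presses on something with over 40 N, if the wrist force passes 120 N, or if a joint passes its speed limit or range.

ROBOT

A 7-joint arm with a two-finger parallel gripper is mounted at the origin on a cart in front of the work surface, level with it; the furniture and walls round the work are solid. World frame = base frame: x ahead of the robot, y to its left, z up, the work surface at z = 0. Lengths are in mm, angles in rad, forces in N, time in s.
With the tool pointing down it reaches from about 400 to 875 mm from the base axis. Payload 4.4 kg.
Tool frame: the origin (TCP) lies midway between the tips of the shut fingers; the grasp point (between the pads) lies 19 mm behind it (ctrl.grip_point_offset is the distance from the TCP to the grasp point, in mm); z points along the fingers, y is the line along which they close (so a half turn about z gives the same grasp; the last joint's range is limited). The gripper opens to 85 mm and grips with 20 to 120 N. Pads are 22 mm wide; open, the fingers measure 114 mm over their backs; the gripper's body (76 mm by 85 mm) begins 54 mm behind the grasp point. The pads swing forward as they close: fully open they stand 13 mm farther back than shut.
Start: joints at [1.227, 0.628, 0.038, 1.517, -0.027, 0.996, -0.02], TCP at [178.284, -625.086, 231.313] pointing down, gripper open.
Joint ranges: [-3.06, 3.06], [-0.37, 2.12], [-1.25, 1.32], [0.18, 2.47], [-1.1, 4.24], [0.23, 1.98], [-2.94, 2.94]. Speed limits (rad/s): [2.57, 2.57, 3.14, 3.14, 3.14, 3.14, 3.14].

INTERFACE

Orientations are given as [roll, pitch, yaw] about the fixed x, y, z axes, in that order (R = Rz(yaw) Ry(pitch) Rx(roll)).
In Python, from cell import ctrl gives the robot as it stands.
- The arm moves only by the tool run_rows, called after "Request:" as name(argument=value, ...), one argument or row to a line, values as JSON. Schema: {"type":"object","properties":{"deltas":{"type":"array","items":{"type":"array","prefixItems":[{"type":"array","items":{"type":"number"},"minItems":3,"maxItems":3},{"type":"array","items":{"type":"number"},"minItems":3,"maxItems":3},{"type":"number"}],"minItems":3,"maxItems":3},"minItems":1,"maxItems":12},"only":{"type":"string"},"quiet":{"type":"boolean"},"lines":{"type":"string"}},"required":["deltas"],"additionalProperties":false}. deltas is a list of rows, 1 to 12 of them, each written [[dx, dy, dz], [rx, ry, rz], opening]: dx, dy, dz in a scale on which 1.0 is 1000 mm, then a rotation vector rx, ry, rz in normalised numbers (1 is 2 pi rad), then the finger opening in mm; each row shifts and turns the commanded pose from where the row before left it, along the tool's axes as they then stand; what a row does not reach is not made up. A row lasts 1/10 s, in which the tool goes at most 50 mm and 0.15 rad, less where a joint would pass 70% of its speed; a pose out of reach is approached as far as the arm can. The fingers move at their own pace and stop on an object; the grip force is fixed at half the most. Time passes only in rows, so rows that do not move let the fingers close. The tool returns the time, the measured TCP pose, the force, the opening and the grip force at its end. only (a regular expression) keeps the lines of the reply that match it, lines (a string "A,B") keeps lines A to B, and quiet returns only ok. Input that does not fit is refused with a message, and nothing moves.
- ctrl.read_state(): the state, without advancing time (a new reading comes with each control period).
- ctrl.get_image(name): name is "scene" or "top"; returns the picture (480x640x3 uint8, blue, green, red); there is no depth.
- ctrl.calibration(name): a dict with "fx", "fy", "cx", "cy" (pixels), "rvec" (rotation vector, rad) and "tvec" (3), from world to camera coordinates, as OpenCV has them. Camera axes: x right, y down, z forward; pixel columns grow to the right and rows downward; lengths in mm; the calibration is good to about 2 mm. A picture is of the moment at which its call begins. calibration takes no time and is no camera call.
- ctrl.finish_job(): hands the job in; it is judged then, once.
The state is a dict: "clock": time; "qpos": joint angles; "qd": joint speeds; "tau": joint torques, N m; "eef_pos": TCP position; "tool_rot": TCP orientation; "force": force on the tool from outside, world axes, zero at the start; "torque": the same for the moment, N m; "width": finger opening in mm; "gripper_force": force on a finger pad.
Only numpy, scipy, OpenCV 4.12 (cv2) and the standard library are available. Lean on these libraries where they do the work, as an engineer would, in place of code of your own. Each camera call takes 0.05 s, during which the arm holds its last target. There are 200 camera calls.

## Working session

There is one attempt and no reset: what is moved stays moved. The work goes in short steps, Python scripts to look and compute and a tool call to move; the robot and the scene stay as the last step left them, time stands still between calls to the robot, and variables do not carry over. Pictures are saved under pics/ and viewed, at most 10 in all, crops included, and the job is handed in when it is done.

```bash
ls; mkdir -p pics; python3 - <<'E'
from cell import ctrl
import cv2
for n in("scene","top"):
    cv2.imwrite(f"pics/{n}0.png",ctrl.get_image(n)); print(ctrl.calibration(n))
print(ctrl.read_state())
E
```

```text
cell.py
pics
{'fx': 438.4261263338263, 'fy': 438.4261263338263, 'cx': 317.8495631135297, 'cy': 245.1035376676943, 'rvec': array([ 1.99318153, -0.66317999,  0.41421291]), 'tvec': array([-348.52954651,  280.29789941,  516.52331503])}
{'fx': 470.6527631862012, 'fy': 470.6527631862012, 'cx': 319.5381972458917, 'cy': 236.58148608390565, 'rvec': array([ 2.10457392, -2.16782948,  0.13788585]), 'tvec': array([189.73513628, 572.03471305, 903.94942241])}
{'clock': 0.1, 'qpos': array([ 1.22721974,  0.62925348,  0.0384467 ,  1.51825915, -0.02701331,
        0.99628069, -0.0199813 ]), 'qd': array([-0.00102309, -0.00086462,  0.00129079, -0.00250126, -0.00021689,
        0.00026838, -0.00086463]), 'tau': array([ 3.72053692e-03, -5.64524424e+01,  1.23059057e+00, -1.93972778e+01,
        1.12058170e-02,  5.36544219e-03, -3.30995444e-07]), 'eef_pos': array([ 178.12372089, -624.54691936,  230.48399647]), 'tool_rot': array([-3.13990982e+00,  6.52919126e-06,  2.77786677e-01]), 'force': array([-0.86111828, -0.56385964,  0.50904365]), 'torque': array([-0.02085575, -0.04649062,  0.00409749]), 'gripper_force': 0.0, 'width': 85.25011017346161}
```

View pics/scene0.png

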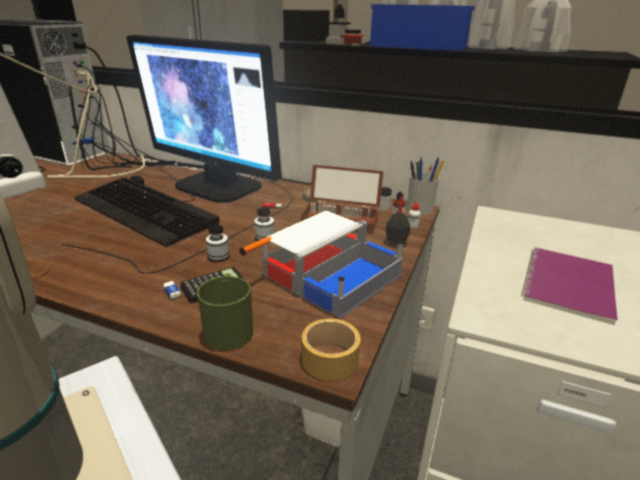

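View pics/top0.png

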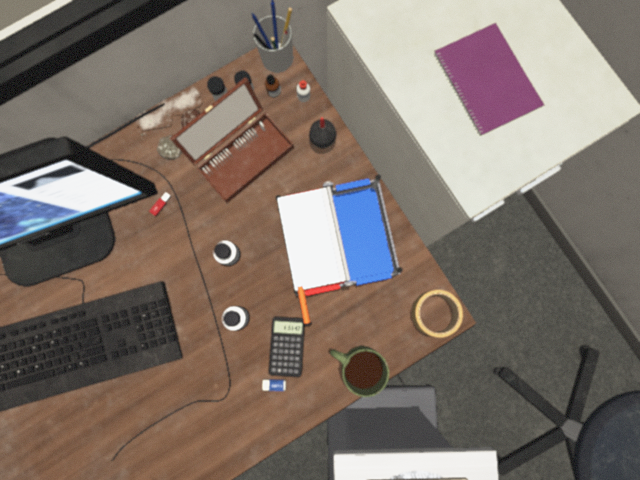

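The flap is over the red bay (top view around 315,240), and the blue bay is open (365,232). The feet are at (226,252) and (234,319), the orange handle at (304,303), the calculator at (287,347), the tape at (438,313), and a mug at (365,370).

```bash
cat > h.py <<'E'
import cv2,numpy as np
from cell import ctrl
def cam(n):
    c=ctrl.calibration(n);R=cv2.Rodrigues(c['rvec'])[0];K=np.array([[c['fx'],0,c['cx']],[0,c['fy'],c['cy']],[0,0,1]])
    return R,np.array(c['tvec']),K
def ray(n,p):
    R,t,K=cam(n);return -R.T@t,R.T@np.linalg.solve(K,[p[0],p[1],1.])
def onz(n,p,z):
    o,d=ray(n,p);return o+d*(z-o[2])/d[2]
def proj(n,X):
    R,t,K=cam(n);q=K@(R@np.array(X,float)+t);return q[:2]/q[2]
def two(p,q,a="top",b="scene"):
    o1,d1=ray(a,p);o2,d2=ray(b,q)
    s=np.linalg.lstsq(np.c_[d1,-d2],o2-o1,rcond=None)[0];A=o1+s[0]*d1;B=o2+s[1]*d2
    return (A+B)/2,np.linalg.norm(A-B)
def blobs(m,amin):
    n,l,s,c=cv2.connectedComponentsWithStats(m.astype(np.uint8))
    return [(tuple(c[i].round(1)),tuple(s[i])) for i in range(1,n) if s[i][4]>=amin]
E
python3 - <<'E'
from h import *
t=cv2.imread('pics/top0.png');s=cv2.imread('pics/scene0.png')
H=cv2.cvtColor(t,cv2.COLOR_BGR2HSV);Hs=cv2.cvtColor(s,cv2.COLOR_BGR2HSV)
for nm,im,h,box in(("top",t,H,(200,170,420,340)),("scene",s,Hs,(190,190,420,320))):
    x0,y0,x1,y1=box;hh=h[y0:y1,x0:x1].astype(int)
    off=np.array([x0,y0])
    def show(k,m,a):
        for c,st in blobs(m,a): print(nm,k,np.add(c,off),st[0]+x0,st[1]+y0,*st[2:])
    show("dark",hh[...,2]<60,25)
    show("orange",(hh[...,0]<14)&(hh[...,0]>6)&(hh[...,1]>200)&(hh[...,2]>150),15)
    show("white",(hh[...,1]<50)&(hh[...,2]>150),30)
    m=((hh[...,0]>100)&(hh[...,0]<125)&(hh[...,1]>150)).astype(np.uint8)
    show("blue",m,60)
    m=(((hh[...,0]<4)|(hh[...,0]>175))&(hh[...,1]>180)).astype(np.uint8)
    show("red",m,30)
for p in((226,250),(234,318)):print(onz("top",p,74))
print(onz("top",(304,303),86))
a=cv2.resize(t[170:340,200:420],None,fx=3.6,fy=3.5,interpolation=cv2.INTER_CUBIC);cv2.imwrite('pics/c1.png',a[:600,:800])
E
```

```text
top dark [218.5 248.8] 215 245 10 11 37
top white [327.8 182.9] 324 181 9 5 30
top white [388.3 226.3] 378 184 21 83 147
top white [312.7 238.7] 277 186 79 105 5362
top white [226.8 252.7] 213 240 24 24 221
top white [235.  317.8] 222 306 24 25 266
top white [287.5 327.2] 274 321 28 13 319
top blue [352.7 184.7] 337 179 33 12 176
top blue [363.3 236.2] 334 189 59 96 3809
top red [315.2 290.1] 305 286 24 10 52
scene dark [220.6 194.3] 190 190 66 12 537
scene dark [385.7 192.1] 382 190 9 6 44
scene dark [203.1 221.7] 190 206 33 30 631
scene dark [263.1 211.8] 258 209 11 7 67
scene dark [397.  232.6] 386 219 23 27 432
scene dark [242.  251.4] 240 248 5 7 25
scene dark [217.8 259.6] 209 257 20 5 34
scene dark [206.7 291. ] 200 281 16 20 161
scene dark [235.8 292.2] 231 286 10 13 36
scene dark [206.2 309.4] 190 293 34 27 284
scene dark [223.7 296.8] 220 292 9 10 26
scene dark [244.1 309.5] 233 295 19 25 244
scene orange [255.8 244.7] 244 239 25 12 98
scene white [348.8 194.4] 315 190 62 13 579
scene white [313.4 232.6] 270 211 93 46 2157
scene white [414.5 212.6] 410 210 10 6 46
scene white [264.2 221.5] 255 217 19 8 74
scene white [216.7 239.7] 206 234 22 10 91
scene blue [380.9 248.4] 367 243 28 12 84
scene blue [347.7 276.6] 305 258 78 37 1113
scene blue [320.4 298.6] 306 288 25 22 233
scene red [318.5 256.9] 305 246 36 24 276
scene red [283.1 264.6] 268 258 27 14 157
scene red [279.8 275.9] 268 264 23 24 227
[552.19383322 355.29580358  74.        ]
[421.03728403 339.82476264  74.        ]
[445.49929372 204.88792528  86.        ]
```

View pics/c1.png

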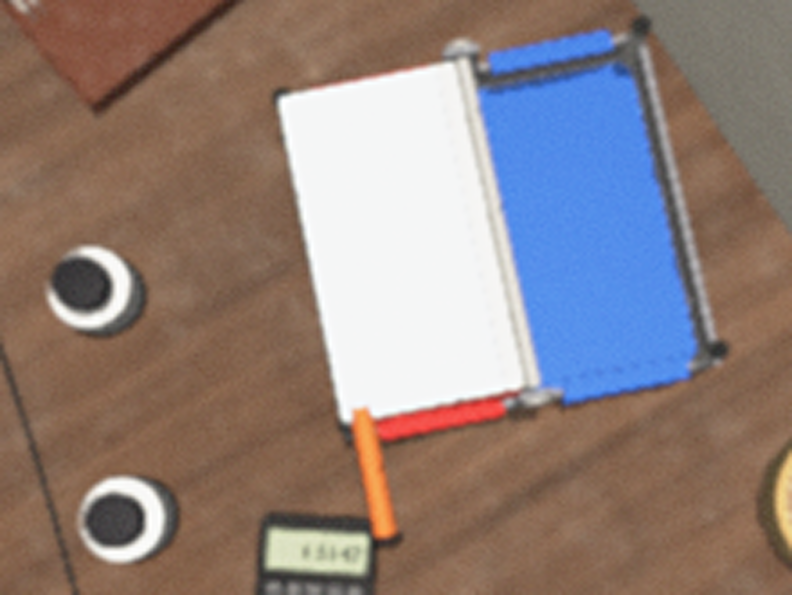

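The crop shows both feet (white housing ring and offset black cap), the flap quad at crop corners (282,95), (465,60), (528,390) and (345,425), and the handle from (362,410) to (390,538). The rack is turned roughly 10° in the image.

```bash
python3 - <<'E'
from h import *
t=cv2.imread('pics/top0.png');s=cv2.imread('pics/scene0.png')
H=cv2.cvtColor(t,cv2.COLOR_BGR2HSV).astype(int);Hs=cv2.cvtColor(s,cv2.COLOR_BGR2HSV).astype(int)
def sub(h,b):
    m=np.zeros(h.shape[:2],bool);m[b[1]:b[3],b[0]:b[2]]=1;return m
def cnt(m):return max(cv2.findContours(m.astype(np.uint8),0,1)[0],key=cv2.contourArea)
# feet
for b in((205,232,245,270),(214,298,252,336)):
    m=sub(H,b)&(H[...,1]<60)&(H[...,2]>125)
    c=cnt(m);p=cv2.minEnclosingCircle(c)
    d=sub(H,b)&(H[...,2]<75)
    inside=np.zeros(m.shape,np.uint8);cv2.circle(inside,tuple(np.int32(p[0])),int(p[1]),1,-1)
    print("foot ring",p,onz("top",p[0],48)[:2]);
    dc=np.argwhere(d&(inside>0))[:,::-1].mean(0);print(" cap",dc,onz("top",dc,74)[:2])
for b in((250,200,276,215),(205,220,230,238)):
    m=sub(Hs,b)&(Hs[...,2]<75);c=np.argwhere(m)[:,::-1];print("scene cap",c.mean(0),c.min(0),c.max(0))
# handle
for n,h,b in(("top",H,(290,280,325,335)),("scene",Hs,(225,225,285,262))):
    m=sub(h,b)&(h[...,0]<16)&(h[...,0]>4)&(h[...,1]>190)&(h[...,2]>130)
    r=cv2.minAreaRect(np.argwhere(m)[:,::-1].astype(np.float32));print(n,r,cv2.boxPoints(r).round(1).tolist())
# flap
m=sub(H,(270,180,360,300))&(H[...,1]<40)&(H[...,2]>215)
r=cv2.minAreaRect(cnt(m));B=cv2.boxPoints(r);print("flap",r)
for q in B:print(q,onz("top",q,88.5)[:2])
m=sub(H,(330,186,400,290))&(H[...,0]>100)&(H[...,0]<125)&(H[...,1]>150)
r=cv2.approxPolyDP(cnt(m),4,True)[:,0];
for q in r:print("blue",q,onz("top",q,6)[:2],onz("top",q,48)[:2])
E
```

```text
foot ring ((224.40908813476562, 251.59091186523438), 12.231515884399414) [552.34796492 364.16238677]
 cap [222.15243902 250.66463415] [551.11880949 362.82470994]
foot ring ((233.34210205078125, 317.9210510253906), 12.532882690429688) [420.73730692 346.34590915]
 cap [231.31506849 318.14383562] [420.90859638 344.96701305]
scene cap [263.53164557 211.17721519] [258 208] [269 214]
scene cap [213.38709677 226.77880184] [205 220] [222 237]
top ((304.0, 295.0), (0.0, 0.0), 0.0) [[304.0, 295.0], [304.0, 295.0], [304.0, 295.0], [304.0, 295.0]]
scene ((256.7268371582031, 244.0102996826172), (5.685938835144043, 27.312814712524414), 66.03751373291016) [[243.10000610351562, 247.0], [268.1000061035156, 235.89999389648438], [270.3999938964844, 241.10000610351562], [245.39999389648438, 252.1999969482422]]
flap ((312.9615173339844, 238.30767822265625), (94.72407531738281, 55.500858306884766), 78.69007110595703)
[276.46152 197.30768] [650.65832474 253.64670108]
[330.8846  186.42307] [668.87167354 147.11247417]
[349.46152 279.30768] [487.39853227 117.72018383]
[295.03842 290.1923 ] [469.90727281 221.13439408]
blue [372 189] [681.65865489  59.12955561] [671.17362913  63.36027621]
blue [334 196] [669.10808708 140.21694888] [659.16333871 140.95701584]
blue [351 279] [492.49350773 110.85742693] [490.15167145 112.86136387]
blue [357 284] [481.85443068  98.89531901] [479.97058585 101.4142013 ]
blue [390 277] [494.25504458  30.35705664] [491.83737759  35.82637703]
blue [392 270] [508.56685463  25.51358719] [505.53309222  31.19140945]
```

```bash
python3 - <<'E'
from h import *
t=cv2.imread('pics/top0.png');s=cv2.imread('pics/scene0.png')
H=cv2.cvtColor(t,cv2.COLOR_BGR2HSV).astype(int)
print(H[305,298:312].tolist())
m=np.zeros(H.shape[:2],bool);m[280:335,290:325]=1
m&=(H[...,0]<22)&(H[...,0]>7)&(H[...,1]>170)&(H[...,2]>170)
p=np.argwhere(m)[:,::-1].astype(np.float32);r=cv2.minAreaRect(p);print(len(p),r,cv2.boxPoints(r).tolist())
l=cv2.fitLine(p,2,0,.01,.01).ravel();print(l)
for f in(p[:,1].min(),p[:,1].max()):
    q=l[2:]+l[:2]*(f-l[3])/l[1];print("handle",q,onz("top",q,90)[:2])
print("scene ends at z86",onz("scene",(244.2,249.6),86),onz("scene",(269.2,238.5),86))
a,b=onz("top",(327.4,183.4),94),onz("top",(348.2,282.5),94);print("cheeks",a,b)
u=np.array([np.cos(.168),np.sin(.168)]);
for n,q,z in(("post",(200+642.5/3.6-.5,170+25.5/3.5-.5),83),("post",(200+715.5/3.6-.5,170+350/3.5-.5),83),("post",(200+282/3.6-.5,170+96/3.5-.5),83),("post",(200+345/3.6-.5,170+434/3.5-.5),83)):print(n,onz("top",q,z)[:2])
# scene/top agreement on feet caps
print(two((222.2,250.7),(263.5,211.5)),two((231.3,318.1),(215,229.5)))
print(proj("scene",(551,363,74)),proj("scene",(421,345,74)))
E
```

```text
[[13, 102, 125], [11, 108, 125], [9, 158, 161], [11, 187, 229], [14, 176, 246], [16, 167, 246], [14, 177, 245], [12, 182, 238], [10, 176, 211], [11, 134, 160], [13, 107, 143], [12, 99, 141], [12, 98, 146], [13, 106, 140]]
172 ((303.6683349609375, 305.2752685546875), (35.31446075439453, 6.496350288391113), 79.11447143554688) [[297.1440734863281, 288.5491638183594], [303.5235290527344, 287.3223571777344], [310.1925964355469, 322.0013732910156], [303.8131408691406, 323.2281799316406]]
[1.8908589e-01 9.8196054e-01 3.0348837e+02 3.0576746e+02]
handle [300.06708 288.     ] [473.69153241 211.44772387]
handle [306.80667 323.     ] [408.3753987 200.295953 ]
scene ends at z86 [414.78836997 203.3616835   86.        ] [477.47319178 214.15563678  86.        ]
cheeks [673.69270807 153.73550746  94.        ] [481.18963341 120.55301355  94.        ]
post [686.62316397  54.10534868]
post [503.60450219  24.01320465]
post [652.63875172 251.53701364]
post [463.84488106 221.09419183]
(array([552.35277924, 363.06370394,  70.33362332]), np.float64(1.9693188163827433)) (array([421.0251525 , 346.05972705,  68.51169073]), np.float64(0.3056464883673607))
[262.52713729 210.23350291] [214.88938848 227.41008719]
```

```bash
python3 -c "
import cv2
s=cv2.imread('pics/scene0.png')[190:320,190:415];cv2.imwrite('pics/c2.png',cv2.resize(s,None,fx=3.5,fy=3.5,interpolation=cv2.INTER_CUBIC))"
```

```text
(no output)
```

View pics/c2.png

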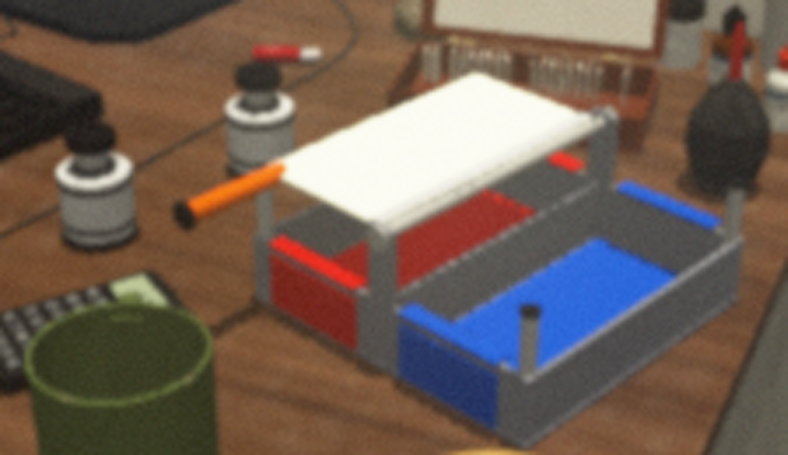

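The scene crop confirms this: the handle is free over the table from about (243,250) to (270,238), the red bay sits under the flap, and the blue bay is open at the front. Combining posts, cheeks and handle gives a rack origin near (577,137.5) with yaw 0.167. The feet are near (551.5,363.5) and (421,345.5). I'll work with tool yaw 0.167, so the tool axes match the rack's x and -y.

Units first: shifts go in shares of 1000 mm and turns go in shares of 2 pi rad. So 34 mm / 1000 = 0.034, -23 mm / 1000 = -0.023, 0.055 rad / 6.2832 = 0.0088.

Request:
run_rows(
  deltas=[
    [[0.034, -0.023, 0], [0, 0, 0.0088], 0],
    [[0.034, -0.023, 0], [0, 0, 0.0088], 0],
    [[0.034, -0.023, 0], [0, 0, 0], 0],
    [[0.034, -0.023, 0], [0, 0, 0], 0],
    [[0.034, -0.023, 0], [0, 0, 0], 0],
    [[0.034, -0.023, 0], [0, 0, 0], 0],
    [[0.034, -0.023, 0], [0, 0, 0], 0],
    [[0.034, -0.023, 0], [0, 0, 0], 0],
  ],
)

```text
clock: 0.9
eef_pos: [411.7, -392.1, 231.0]
tool_rot: [-3.141, 0.0, 0.168]
force: [1.2, 0.2, -0.1]
width: 0.1
gripper_force: 0.0
```

Request:
run_rows(
  deltas=[
    [[0.022, -0.036, 0], [0, 0, 0], 0],
    [[0.022, -0.036, 0], [0, 0, 0], 0],
    [[0.022, -0.036, 0], [0, 0, 0], 0],
    [[0.022, -0.036, 0], [0, 0, 0], 0],
    [[0.022, -0.036, 0], [0, 0, 0], 0],
    [[0.022, -0.036, 0], [0, 0, 0], 0],
    [[0.022, -0.036, 0], [0, 0, 0], 0],
    [[0.022, -0.036, 0], [0, 0, 0], 0],
    [[0.022, -0.036, 0], [0, 0, 0], 0],
  ],
)

```text
clock: 1.8
eef_pos: [552.1, -39.4, 231.1]
tool_rot: [-3.142, 0.001, 0.168]
force: [0.7, -0.1, -0.3]
width: 0.1
gripper_force: 0.0
```

```bash
cat > go.py <<'E'
# work out the remaining shift (tool axes) from the measured pose to world x,y,z
import sys
from h import *
from scipy.spatial.transform import Rotation as Ro
s=ctrl.read_state();R=Ro.from_euler('xyz',s['tool_rot'])
T=[float(a) for a in sys.argv[1:4]]
print("t",round(s['clock'],2),"pos",s['eef_pos'].round(1),"rot",s['tool_rot'].round(3),"F",s['force'].round(1),"w",round(s['width'],1),"q",s['qpos'].round(2))
print("tool shift",R.inv().apply(np.array(T)-s['eef_pos']).round(1),"yaw err rz",round((s['tool_rot'][2]-.167),3))
E
python3 go.py 421 345.5 120
```

```text
t 1.8 pos [552.1 -39.4 231.1] rot [-3.142e+00  1.000e-03  1.680e-01] F [ 0.7 -0.1 -0.3] w 0.1 q [-0.01  0.49  0.04  1.79 -0.02  0.86 -1.36]
tool shift [ -65.  -401.4  111.1] yaw err rz 0.001
```

Converted, -40 mm / 1000 = -0.04, -6.5 mm / 1000 = -0.0065.

Request:
run_rows(
  deltas=[
    [[-0.0065, -0.04, 0], [0, 0, 0], 0],
    [[-0.0065, -0.04, 0], [0, 0, 0], 0],
    [[-0.0065, -0.04, 0], [0, 0, 0], 0],
    [[-0.0065, -0.04, 0], [0, 0, 0], 0],
    [[-0.0065, -0.04, 0], [0, 0, 0], 0],
    [[-0.0065, -0.04, 0.01], [0, 0, 0], 0],
    [[-0.0065, -0.04, 0.02], [0, 0, 0], 0],
    [[-0.0065, -0.04, 0.025], [0, 0, 0], 0],
    [[-0.0065, -0.04, 0.025], [0, 0, 0], 0],
    [[-0.0065, -0.04, 0.025], [0, 0, 0], 0],
    [[0, 0, 0], [0, 0, 0], 0],
    [[0, 0, 0], [0, 0, 0], 0],
  ],
)

```text
clock: 3.0
eef_pos: [419.8, 343.0, 125.2]
tool_rot: [3.14, 0.002, 0.171]
force: [0.2, -0.1, 0.2]
width: 0.0
gripper_force: 0.0
```

```bash
python3 go.py 421 345.5 80; python3 -c "
from h import *
for n,b in(('top',(160,230,360,380)),('scene',(150,150,350,300))):
  im=ctrl.get_image(n)
  cv2.imwrite('pics/'+n+'1.png',im)
a=cv2.imread('pics/top1.png')[240:380,150:340];b=cv2.imread('pics/scene1.png')[130:270,150:340]
cv2.imwrite('pics/c3.png',cv2.resize(np.hstack([a,b]),None,fx=2.1,fy=2.1))"
```

```text
t 3.0 pos [419.8 343.  125.2] rot [3.14e+00 2.00e-03 1.71e-01] F [ 0.2 -0.1  0.2] w 0.0 q [-0.75  0.62  0.02  1.92 -0.02  0.6  -2.12]
tool shift [ 1.7 -2.4 45.2] yaw err rz 0.004
```

View pics/c3.png

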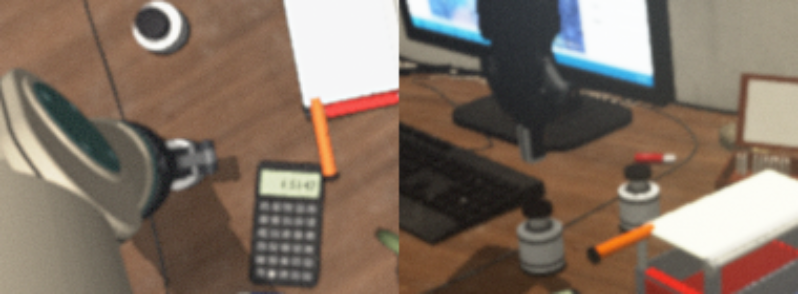

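The tip is right above the near foot (scene crop 530,158 over the cap at 540,207). I'll press down now.

Converted, 15 mm / 1000 = 0.015, 4 mm / 1000 = 0.004.

Request:
run_rows(
  deltas=[
    [[0.0017, -0.0024, 0.015], [0, 0, 0], 0],
    [[0, 0, 0.015], [0, 0, 0], 0],
    [[0, 0, 0.015], [0, 0, 0], 0],
    [[0, 0, 0.004], [0, 0, 0], 0],
    [[0, 0, 0.004], [0, 0, 0], 0],
    [[0, 0, 0.003], [0, 0, 0], 0],
    [[0, 0, 0], [0, 0, 0], 0],
  ],
)

```text
clock: 3.8
eef_pos: [422.8, 344.2, 71.5]
tool_rot: [3.141, -0.0, 0.166]
force: [-1.6, -3.5, 12.8]
width: -0.1
gripper_force: 6.1
```

Request:
run_rows(
  deltas=[
    [[0, 0, 0.002], [0, 0, 0], 0],
    [[0, 0, 0.0015], [0, 0, 0], 0],
    [[0, 0, 0], [0, 0, 0], 0],
    [[0, 0, 0], [0, 0, 0], 0],
  ],
)

```text
clock: 4.2
eef_pos: [422.8, 344.2, 68.5]
tool_rot: [3.141, -0.001, 0.167]
force: [-2.9, -3.2, 12.7]
width: 0.5
gripper_force: 6.4
```

The near foot is heavy. I'll press a bit deeper so it's well past half, then move to the other foot.

Converted, 2.5 mm / 1000 = 0.0025.

Request:
run_rows(
  deltas=[
    [[0, 0, 0.0025], [0, 0, 0], 0],
    [[0, 0, 0], [0, 0, 0], 0],
    [[0, 0, 0], [0, 0, 0], 0],
  ],
)

```text
clock: 4.5
eef_pos: [422.9, 344.2, 66.1]
tool_rot: [3.141, -0.001, 0.166]
force: [-2.7, -3.3, 13.4]
width: -0.0
gripper_force: 6.6
```

Request:
run_rows(
  deltas=[
    [[0, 0, -0.01], [0, 0, 0], 0],
    [[0, 0, -0.03], [0, 0, 0], 0],
    [[0.033, 0.001, -0.01], [0, 0, 0], 0],
    [[0.033, 0.001, 0], [0, 0, 0], 0],
    [[0.033, 0.001, 0], [0, 0, 0], 0],
    [[0.032, 0.001, 0], [0, 0, 0], 0],
    [[0, 0, 0.01], [0, 0, 0], 0],
    [[0, 0, 0.01], [0, 0, 0], 0],
    [[0, 0, 0], [0, 0, 0], 0],
  ],
)

```text
clock: 5.4
eef_pos: [549.7, 362.2, 92.4]
tool_rot: [3.14, 0.005, 0.168]
force: [-0.5, 0.3, 0.2]
width: 0.1
gripper_force: 0.0
```

```bash
python3 go.py 551.5 363.5 66
```

```text
t 5.4 pos [549.7 362.2  92.4] rot [3.14  0.005 0.168] F [-0.5  0.3  0.2] w 0.1 q [-0.63  0.8   0.01  1.6  -0.01  0.74 -2.02]
tool shift [ 2.1 -1.1 26.4] yaw err rz 0.001
```

Converted, 8 mm / 1000 = 0.008, 4 mm / 1000 = 0.004.

Request:
run_rows(
  deltas=[
    [[0.002, -0.001, 0.008], [0, 0, 0], 0],
    [[0, 0, 0.008], [0, 0, 0], 0],
    [[0, 0, 0.004], [0, 0, 0], 0],
    [[0, 0, 0.003], [0, 0, 0], 0],
    [[0, 0, 0.003], [0, 0, 0], 0],
    [[0, 0, 0.0005], [0, 0, 0], 0],
    [[0, 0, 0], [0, 0, 0], 0],
    [[0, 0, 0], [0, 0, 0], 0],
  ],
)

```text
clock: 6.2
eef_pos: [553.8, 364.5, 68.1]
tool_rot: [-3.141, 0.0, 0.168]
force: [-2.8, -0.3, 5.2]
width: -0.1
gripper_force: 2.2
```

```bash
python3 go.py 551.5 363.5 150
```

```text
t 6.2 pos [553.8 364.5  68.1] rot [-3.141  0.     0.168] F [-2.8 -0.3  5.2] w -0.1 q [-0.63  0.84  0.01  1.6  -0.01  0.7  -2.02]
tool shift [ -2.5   0.6 -81.9] yaw err rz 0.001
```

The far foot is light (5.2 N). I'll press it slightly deeper, then go up, open and grasp it.

Converted, 1 mm / 1000 = 0.001.

Request:
run_rows(
  deltas=[
    [[0, 0, 0.001], [0, 0, 0], 0],
    [[0, 0, 0.001], [0, 0, 0], 0],
    [[0, 0, 0], [0, 0, 0], 0],
  ],
)

```text
clock: 6.5
eef_pos: [553.8, 364.4, 65.8]
tool_rot: [-3.142, 0.0, 0.168]
force: [-2.0, -0.1, 4.8]
width: 0.3
gripper_force: 2.4
```

Request:
run_rows(
  deltas=[
    [[0, 0, -0.015], [0, 0, 0], 0],
    [[-0.002, 0.0005, -0.015], [0, 0, 0], 85],
    [[0, 0, 0], [0, 0, 0], 85],
    [[0, 0, 0], [0, 0, 0], 85],
    [[0, 0, 0], [0, 0, 0], 85],
    [[0, 0, 0], [0, 0, 0], 85],
  ],
)

```text
clock: 7.1
eef_pos: [551.8, 363.3, 95.2]
tool_rot: [3.141, 0.001, 0.168]
force: [-1.3, -0.6, -0.0]
width: 72.5
gripper_force: 0.0
```

```bash
python3 go.py 551.5 363.5 20
```

```text
t 7.1 pos [551.8 363.3  95.2] rot [3.141e+00 1.000e-03 1.680e-01] F [-1.3 -0.6 -0. ] w 72.5 q [-0.63  0.8   0.01  1.6  -0.01  0.75 -2.02]
tool shift [-0.2 -0.3 75.2] yaw err rz 0.001
```

Converted, 25 mm / 1000 = 0.025, 20 mm / 1000 = 0.02.

Request:
run_rows(
  deltas=[
    [[0, 0, 0], [0, 0, 0], 85],
    [[0, 0, 0.02], [0, 0, 0], 85],
    [[0, 0, 0.025], [0, 0, 0], 85],
    [[0, 0, 0.02], [0, 0, 0], 85],
    [[0, 0, 0.01], [0, 0, 0], 85],
    [[0, 0, 0], [0, 0, 0], 40],
    [[0, 0, 0], [0, 0, 0], 40],
    [[0, 0, 0], [0, 0, 0], 40],
    [[0, 0, 0], [0, 0, 0], 40],
    [[0, 0, 0], [0, 0, 0], 40],
    [[0, 0, 0], [0, 0, 0], 40],
  ],
)

```text
clock: 8.2
eef_pos: [553.2, 364.7, 22.5]
tool_rot: [-3.14, -0.003, 0.168]
force: [-0.2, 0.7, 7.3]
width: 44.1
gripper_force: 62.0
```

Converted, -45 mm / 1000 = -0.045, -30 mm / 1000 = -0.03.

Request:
run_rows(
  deltas=[
    [[0, 0, -0.01], [0, 0, 0], 40],
    [[0, 0, -0.03], [0, 0, 0], 40],
    [[0, 0, -0.045], [0, 0, 0], 40],
    [[0, 0, -0.045], [0, 0, 0], 40],
    [[0, 0, 0], [0, 0, 0], 40],
  ],
)

```text
clock: 8.7
eef_pos: [555.9, 365.5, 158.0]
tool_rot: [-3.137, -0.011, 0.167]
force: [2.5, 0.8, -2.2]
width: 44.3
gripper_force: 61.9
```

```bash
python3 go.py 585.6 86.2 150
```

```text
t 8.7 pos [555.9 365.5 158. ] rot [-3.137 -0.011  0.167] F [ 2.5  0.8 -2.2] w 44.3 q [-0.63  0.72  0.01  1.55 -0.01  0.85 -2.02]
tool shift [-17.3 280.4   6.5] yaw err rz 0.0
```

Converted, 45 mm / 1000 = 0.045, 40 mm / 1000 = 0.04.

Request:
run_rows(
  deltas=[
    [[-0.002, 0.025, 0], [0, 0, 0], 40],
    [[-0.0025, 0.04, 0], [0, 0, 0], 40],
    [[-0.0025, 0.045, 0], [0, 0, 0], 40],
    [[-0.0025, 0.045, 0], [0, 0, 0], 40],
    [[-0.0025, 0.045, 0], [0, 0, 0], 40],
    [[-0.0025, 0.045, 0], [0, 0, 0], 40],
    [[-0.0025, 0.035, 0], [0, 0, 0], 40],
  ],
)

```text
clock: 9.4
eef_pos: [581.1, 80.4, 150.1]
tool_rot: [3.14, 0.003, 0.165]
force: [0.2, -0.9, -3.1]
width: 44.4
gripper_force: 62.0
```

Request:
run_rows(
  deltas=[
    [[0, 0, 0], [0, 0, -0.0227], 40],
    [[0, 0, 0], [0, 0, -0.0227], 40],
    [[0, 0, 0], [0, 0, -0.0227], 40],
    [[0, 0, 0], [0, 0, -0.0227], 40],
    [[0, 0, 0], [0, 0, -0.0227], 40],
    [[0, 0, 0], [0, 0, -0.0227], 40],
    [[0, 0, 0], [0, 0, -0.0227], 40],
    [[0, 0, 0], [0, 0, -0.0227], 40],
    [[0, 0, 0], [0, 0, -0.0227], 40],
    [[0, 0, 0], [0, 0, -0.0227], 40],
    [[0, 0, 0], [0, 0, -0.0227], 40],
    [[0, 0, 0], [0, 0, 0], 40],
  ],
)

```text
clock: 10.6
eef_pos: [581.0, 83.8, 149.9]
tool_rot: [-3.139, -0.0, 1.738]
force: [-0.5, 0.3, -2.8]
width: 44.4
gripper_force: 61.9
```

```bash
python3 go.py 585.6 86.2 28.5
```

```text
t 10.6 pos [581.   83.8 149.9] rot [-3.139 -0.     1.738] F [-0.5  0.3 -2.8] w 44.4 q [ 0.1   0.68 -0.47  1.77  0.4   0.8  -0.4 ]
tool shift [  1.6   5.2 121.4] yaw err rz 1.571
```

Converted, 30 mm / 1000 = 0.03, 25 mm / 1000 = 0.025.

Request:
run_rows(
  deltas=[
    [[0.0016, 0.005, 0.02], [0, 0, 0], 40],
    [[0, 0, 0.03], [0, 0, 0], 40],
    [[0, 0, 0.03], [0, 0, 0], 40],
    [[0, 0, 0.025], [0, 0, 0], 40],
    [[0, 0, 0.008], [0, 0, 0], 40],
    [[0, 0, 0.004], [0, 0, 0], 40],
    [[0, 0, 0.002], [0, 0, 0], 40],
    [[0, 0, 0], [0, 0, 0], 40],
  ],
)

```text
clock: 11.4
eef_pos: [587.5, 87.2, 32.7]
tool_rot: [3.14, 0.0, 1.738]
force: [0.2, -0.5, -3.0]
width: 44.0
gripper_force: 62.0
```

```bash
python3 go.py 585.6 86.2 28
```

```text
t 11.4 pos [587.5  87.2  32.7] rot [3.14  0.    1.738] F [ 0.2 -0.5 -3. ] w 44.0 q [ 0.03  0.85 -0.36  1.81  0.51  0.58 -0.49]
tool shift [-0.7 -2.   4.7] yaw err rz 1.571
```

Converted, 2 mm / 1000 = 0.002, 1.5 mm / 1000 = 0.0015.

Request:
run_rows(
  deltas=[
    [[0, 0, 0.002], [0, 0, 0], 40],
    [[0, 0, 0.0015], [0, 0, 0], 40],
    [[0, 0, 0.001], [0, 0, 0], 40],
    [[0, 0, 0], [0, 0, 0], 40],
  ],
)

```text
clock: 11.8
eef_pos: [587.2, 87.0, 28.5]
tool_rot: [3.14, 0.001, 1.738]
force: [-1.8, -0.9, 4.2]
width: 44.1
gripper_force: 63.1
```

It's seated. I'll release, rise and turn back toward the handle.

Converted, -45 mm / 1000 = -0.045, -40 mm / 1000 = -0.04.

Request:
run_rows(
  deltas=[
    [[0, 0, 0], [0, 0, 0], 75],
    [[0, 0, 0], [0, 0, 0], 75],
    [[0, 0, 0], [0, 0, 0], 75],
    [[0, 0, 0], [0, 0, 0], 75],
    [[0, 0, 0], [0, 0, 0], 75],
    [[0, 0, -0.02], [0, 0, 0], 75],
    [[0, 0, -0.04], [0, 0, 0], 75],
    [[0, 0, -0.045], [0, 0, 0], 75],
    [[0, 0, -0.04], [0, 0, 0], 60],
  ],
)

```text
clock: 12.7
eef_pos: [586.7, 87.2, 174.1]
tool_rot: [3.141, -0.0, 1.739]
force: [0.9, 0.5, -1.2]
width: 62.3
gripper_force: 0.0
```

Request:
run_rows(
  deltas=[
    [[0, 0, 0], [0, 0, 0.0227], 60],
    [[0, 0, 0], [0, 0, 0.0227], 60],
    [[0, 0, 0], [0, 0, 0.0227], 60],
    [[0, 0, 0], [0, 0, 0.0227], 60],
    [[0, 0, 0], [0, 0, 0.0227], 60],
    [[0, 0, 0], [0, 0, 0.0227], 60],
    [[0, 0, 0], [0, 0, 0.0227], 60],
    [[0, 0, 0], [0, 0, 0.0227], 60],
    [[0, 0, 0], [0, 0, 0.0227], 60],
    [[0, 0, 0], [0, 0, 0.0227], 60],
    [[0, 0, 0], [0, 0, 0.0227], 60],
  ],
)

```text
clock: 13.8
eef_pos: [586.6, 87.2, 172.3]
tool_rot: [-3.141, 0.0, 0.162]
force: [-0.5, 0.0, 0.6]
width: 60.1
gripper_force: 0.0
```

```bash
python3 go.py 436 206.5 140;  python3 -c "
from h import *
for n in('top','scene'):
  cv2.imwrite('pics/'+n+'2.png',ctrl.get_image(n))"
```

```text
t 13.8 pos [586.6  87.2 172.3] rot [-3.141  0.     0.162] F [-0.5  0.   0.6] w 60.1 q [-0.17  0.62 -0.04  1.74  0.03  0.79 -1.63]
tool shift [-129.4 -142.    32.3] yaw err rz -0.005
```

Converted, -28.4 mm / 1000 = -0.0284, -26 mm / 1000 = -0.026, -0.005 rad / 6.2832 = -0.0008.

Request:
run_rows(
  deltas=[
    [[-0.026, -0.0284, 0.003], [0, 0, -0.0008], 60],
    [[-0.026, -0.0284, 0.003], [0, 0, 0], 60],
    [[-0.026, -0.0284, 0.003], [0, 0, 0], 60],
    [[-0.026, -0.0284, 0.01], [0, 0, 0], 60],
    [[-0.026, -0.0284, 0.014], [0, 0, 0], 60],
    [[0, 0, 0], [0, 0, 0], 60],
    [[0, 0, 0], [0, 0, 0], 60],
  ],
)

```text
clock: 14.6
eef_pos: [433.9, 205.5, 139.3]
tool_rot: [-3.142, 0.0, 0.178]
force: [-0.3, -0.7, -0.8]
width: 59.9
gripper_force: 0.0
```

```bash
python3 go.py 436 206.5 67;  python3 -c "
from h import *
for n in('top','scene'):
  cv2.imwrite('pics/'+n+'3.png',ctrl.get_image(n))
a=cv2.imread('pics/top3.png')[200:350,230:420];b=cv2.imread('pics/scene3.png')[180:330,210:400]
cv2.imwrite('pics/c4.png',cv2.resize(np.hstack([a,b]),None,fx=2.1,fy=2.1))"
```

```text
t 14.6 pos [433.9 205.5 139.3] rot [-3.142  0.     0.178] F [-0.3 -0.7 -0.8] w 59.9 q [-0.48  0.53 -0.03  2.07  0.03  0.54 -1.92]
tool shift [ 2.3 -0.6 72.3] yaw err rz 0.011
```

View pics/c4.png

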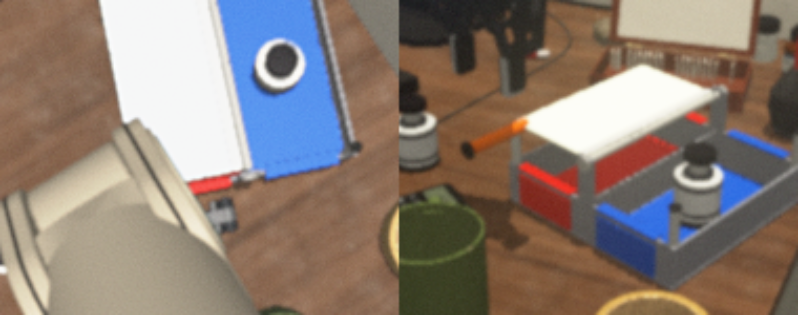

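The light foot stands in the blue bay and the fingers straddle the handle (scene crop 462 and 512 around 493). I'll go down and pinch.

Converted, 25 mm / 1000 = 0.025, 22 mm / 1000 = 0.022, 0.011 rad / 6.2832 = 0.0018.

Request:
run_rows(
  deltas=[
    [[0.002, -0.0006, 0.022], [0, 0, 0.0018], 60],
    [[0, 0, 0.025], [0, 0, 0], 60],
    [[0, 0, 0.018], [0, 0, 0], 60],
    [[0, 0, 0.007], [0, 0, 0], 60],
    [[0, 0, 0], [0, 0, 0], 60],
    [[0, 0, 0], [0, 0, 0], 0],
    [[0, 0, 0], [0, 0, 0], 0],
    [[0, 0, 0], [0, 0, 0], 0],
    [[0, 0, 0], [0, 0, 0], 0],
    [[0, 0, 0], [0, 0, 0], 0],
    [[0, 0, 0], [0, 0, 0], 0],
    [[0, 0, 0], [0, 0, 0], 0],
  ],
)

```text
clock: 15.9
eef_pos: [436.8, 206.4, 68.1]
tool_rot: [-3.141, -0.002, 0.163]
force: [-0.4, 1.4, 6.7]
width: 10.0
gripper_force: 58.5
```

```bash
python3 go.py 436 206.5 67
```

```text
t 15.9 pos [436.8 206.4  68.1] rot [-3.141e+00 -2.000e-03  1.630e-01] F [-0.4  1.4  6.7] w 10.0 q [-0.49  0.67 -0.02  2.11  0.03  0.36 -1.94]
tool shift [-0.8 -0.2  1.1] yaw err rz -0.004
```

Converted, -16 mm / 1000 = -0.016, -15.5 mm / 1000 = -0.0155.

Request:
run_rows(
  deltas=[
    [[0, 0.0014, -0.016], [0, 0, 0], 0],
    [[0, 0.0041, -0.0155], [0, 0, 0], 0],
    [[0, 0.0068, -0.0145], [0, 0, 0], 0],
    [[0, 0.0092, -0.0131], [0, 0, 0], 0],
    [[0, 0.0114, -0.0114], [0, 0, 0], 0],
    [[0, 0, 0], [0, 0, 0], 0],
  ],
)

```text
clock: 16.5
eef_pos: [442.1, 177.0, 140.4]
tool_rot: [-3.136, -0.004, 0.164]
force: [-3.7, 9.3, 11.6]
width: 9.8
gripper_force: 59.0
```

```bash
python3 go.py 445.6 147.4 138
```

```text
t 16.5 pos [442.1 177.  140.4] rot [-3.136 -0.004  0.164] F [-3.7  9.3 11.6] w 9.8 q [-0.41  0.52 -0.04  2.09  0.03  0.53 -1.88]
tool shift [-1.4 29.8  2.2] yaw err rz -0.003
```

Converted, 16 mm / 1000 = 0.016, -1.4 mm / 1000 = -0.0014.

Request:
run_rows(
  deltas=[
    [[0, 0.0121, -0.0107], [0, 0, 0], 0],
    [[0, 0.0135, -0.0068], [0, 0, 0], 0],
    [[0, 0.0155, -0.0041], [0, 0, 0], 0],
    [[0, 0.016, -0.0014], [0, 0, 0], 0],
    [[0, 0, 0], [0, 0, 0], 0],
  ],
)

```text
clock: 17.0
eef_pos: [452.8, 116.1, 163.6]
tool_rot: [-3.141, -0.005, 0.16]
force: [-2.3, -1.9, 24.3]
width: 9.6
gripper_force: 63.4
```

```bash
python3 go.py 450.8 116.2 160.5
```

```text
t 17.0 pos [452.8 116.1 163.6] rot [-3.141 -0.005  0.16 ] F [-2.3 -1.9 24.3] w 9.6 q [-0.28  0.48 -0.05  2.09  0.04  0.58 -1.76]
tool shift [-1.9 -0.4  3.1] yaw err rz -0.007
```

Converted, 16 mm / 1000 = 0.016, 15.5 mm / 1000 = 0.0155, -0.006 rad / 6.2832 = -0.001.

Request:
run_rows(
  deltas=[
    [[0, 0.016, -0.0006], [0, 0, -0.001], 0],
    [[0, 0.0155, 0.0031], [0, 0, 0], 0],
    [[0, 0.0145, 0.0068], [0, 0, 0], 0],
    [[0, 0.0131, 0.0092], [0, 0, 0], 0],
    [[0, 0, 0], [0, 0, 0], 0],
  ],
)

```text
clock: 17.5
eef_pos: [463.2, 57.3, 141.9]
tool_rot: [3.141, -0.005, 0.166]
force: [5.5, 0.1, -1.4]
width: 9.9
gripper_force: 61.0
```

```bash
python3 go.py 460.6 57.9 138
```

```text
t 17.5 pos [463.2  57.3 141.9] rot [ 3.141 -0.005  0.166] F [ 5.5  0.1 -1.4] w 9.9 q [-0.15  0.51 -0.05  2.11  0.05  0.52 -1.64]
tool shift [-2.5 -1.   3.9] yaw err rz -0.001
```

Converted, 7.8 mm / 1000 = 0.0078, 7.7 mm / 1000 = 0.0077.

Request:
run_rows(
  deltas=[
    [[0, 0.006, 0.0054], [0, 0, 0], 0],
    [[0, 0.0054, 0.006], [0, 0, 0], 0],
    [[0, 0.0049, 0.0064], [0, 0, 0], 0],
    [[0, 0.0043, 0.0067], [0, 0, 0], 0],
    [[0, 0.0037, 0.0071], [0, 0, 0], 0],
    [[0, 0.0031, 0.0074], [0, 0, 0], 0],
    [[0, 0.0024, 0.0077], [0, 0, 0], 0],
    [[0, 0.0017, 0.0078], [0, 0, 0], 0],
    [[0, 0, 0], [0, 0, 0], 0],
  ],
)

```text
clock: 18.4
eef_pos: [468.5, 27.3, 87.5]
tool_rot: [3.141, -0.005, 0.167]
force: [4.7, 0.8, 4.2]
width: 9.6
gripper_force: 66.5
```

```bash
python3 go.py 466.1 25.5 68
```

```text
t 18.4 pos [468.5  27.3  87.5] rot [ 3.141 -0.005  0.167] F [4.7 0.8 4.2] w 9.6 q [-0.09  0.62 -0.05  2.14  0.07  0.38 -1.6 ]
tool shift [-2.7  1.4 19.5] yaw err rz 0.0
```

Converted, 4 mm / 1000 = 0.004, 3 mm / 1000 = 0.003.

Request:
run_rows(
  deltas=[
    [[0, 0.0005, 0.004], [0, 0, 0], 0],
    [[0, 0.0005, 0.004], [0, 0, 0], 0],
    [[0, 0.0002, 0.003], [0, 0, 0], 0],
    [[0, 0, 0.002], [0, 0, 0], 0],
    [[0, 0, 0.0015], [0, 0, 0], 0],
    [[0, 0, 0], [0, 0, 0], 0],
    [[0, 0, 0], [0, 0, 0], 0],
  ],
)

```text
clock: 19.1
eef_pos: [468.8, 25.6, 73.7]
tool_rot: [3.141, -0.005, 0.167]
force: [5.3, -1.9, 4.4]
width: 9.6
gripper_force: 67.8
```

Converted, 1 mm / 1000 = 0.001.

Request:
run_rows(
  deltas=[
    [[0, 0, 0.001], [0, 0, 0], 0],
    [[0, 0, 0.001], [0, 0, 0], 0],
    [[0, 0, 0], [0, 0, 0], 0],
  ],
)

```text
clock: 19.4
eef_pos: [468.8, 25.5, 71.8]
tool_rot: [3.14, -0.005, 0.167]
force: [5.1, -1.8, 5.4]
width: 9.8
gripper_force: 67.9
```

Request:
run_rows(
  deltas=[
    [[0, 0, 0.001], [0, 0, 0], 0],
    [[0, 0, 0.001], [0, 0, 0], 0],
    [[0, 0, 0], [0, 0, 0], 0],
  ],
)

```text
clock: 19.7
eef_pos: [468.8, 25.3, 69.2]
tool_rot: [3.14, -0.005, 0.167]
force: [6.5, -1.4, -1.9]
width: 10.1
gripper_force: 68.7
```

Converted, 1 mm / 1000 = 0.001.

Request:
run_rows(
  deltas=[
    [[0, 0, 0.001], [0, 0, 0], 0],
    [[0, 0, 0], [0, 0, 0], 0],
  ],
)

```text
clock: 19.9
eef_pos: [468.9, 25.3, 68.2]
tool_rot: [3.14, -0.005, 0.167]
force: [6.8, -1.8, -2.8]
width: 9.8
gripper_force: 68.8
```

Request:
run_rows(
  deltas=[
    [[0, 0, 0.001], [0, 0, 0], 0],
    [[0, 0, 0], [0, 0, 0], 0],
  ],
)

```text
clock: 20.1
eef_pos: [468.8, 25.3, 67.3]
tool_rot: [3.14, -0.005, 0.167]
force: [6.7, -1.5, -0.7]
width: 9.8
gripper_force: 68.8
```

Request:
run_rows(
  deltas=[
    [[0, 0, 0.001], [0, 0, 0], 0],
    [[0, 0, 0], [0, 0, 0], 0],
  ],
)

```text
clock: 20.3
eef_pos: [468.9, 25.3, 66.7]
tool_rot: [3.14, -0.005, 0.167]
force: [5.8, -1.6, 4.4]
width: 10.0
gripper_force: 69.5
```

Converted, 1 mm / 1000 = 0.001.

Request:
run_rows(
  deltas=[
    [[0, 0, 0.001], [0, 0, 0], 0],
    [[0, 0, 0], [0, 0, 0], 0],
  ],
)

```text
clock: 20.5
eef_pos: [468.9, 25.3, 66.5]
tool_rot: [3.14, -0.006, 0.167]
force: [3.6, -1.5, 14.4]
width: 9.7
gripper_force: 70.5
```

Request:
run_rows(
  deltas=[
    [[0, 0, 0.001], [0, 0, 0], 0],
    [[0, 0, 0], [0, 0, 0], 0],
  ],
)

```text
clock: 20.7
eef_pos: [468.9, 25.3, 66.3]
tool_rot: [3.14, -0.006, 0.167]
force: [2.4, -0.8, 23.6]
width: 9.8
gripper_force: 71.6
```

```bash
python3 -c "
from h import *
for n in('top','scene'):
  cv2.imwrite('pics/'+n+'4.png',ctrl.get_image(n))
a=cv2.imread('pics/top4.png')[160:310,240:430];b=cv2.imread('pics/scene4.png')[180:330,220:410]
cv2.imwrite('pics/c5.png',cv2.resize(np.hstack([a,b]),None,fx=2.1,fy=2.1))"
```

```text
(no output)
```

View pics/c5.png

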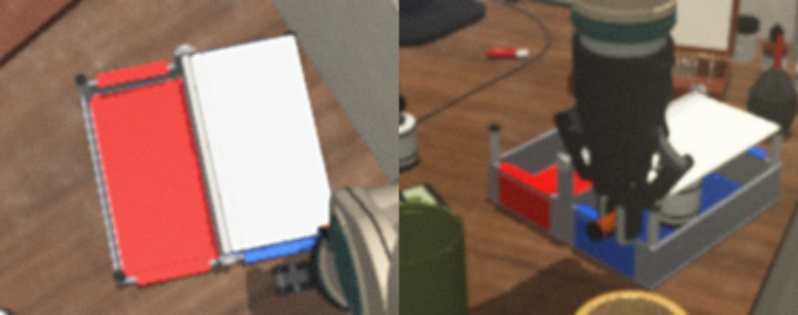

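The flap lies flat over the blue bay and the red bay is open. I'll release, rise, and go to the heavy foot.

Converted, -45 mm / 1000 = -0.045, -1.5 mm / 1000 = -0.0015.

Request:
run_rows(
  deltas=[
    [[0, 0, -0.0015], [0, 0, 0], 0],
    [[0, 0, 0], [0, 0, 0], 35],
    [[0, 0, 0], [0, 0, 0], 35],
    [[0, 0, 0], [0, 0, 0], 35],
    [[0, 0, 0], [0, 0, 0], 35],
    [[0, 0, -0.015], [0, 0, 0], 35],
    [[0, 0, -0.03], [0, 0, 0], 35],
    [[0, 0, -0.045], [0, 0, 0], 60],
    [[0, 0, 0], [0, 0, 0], 85],
  ],
)

```text
clock: 21.7
eef_pos: [468.7, 26.6, 159.8]
tool_rot: [3.141, -0.008, 0.168]
force: [2.2, 0.3, -1.0]
width: 62.9
gripper_force: 0.0
```

```bash
python3 go.py 421.5 345.5 110
```

```text
t 21.7 pos [468.7  26.6 159.8] rot [ 3.141 -0.008  0.168] F [ 2.2  0.3 -1. ] w 62.9 q [-0.07  0.48 -0.07  2.09  0.06  0.56 -1.58]
tool shift [   6.2 -322.3   49.7] yaw err rz 0.001
```

Units first: shifts go in shares of 1000 mm and turns go in shares of 2 pi rad. So -42 mm / 1000 = -0.042, -38 mm / 1000 = -0.038.

Request:
run_rows(
  deltas=[
    [[0.001, -0.032, 0], [0, 0, 0], 85],
    [[0.001, -0.042, 0], [0, 0, 0], 85],
    [[0.001, -0.042, 0], [0, 0, 0], 85],
    [[0.001, -0.042, 0], [0, 0, 0], 85],
    [[0.001, -0.042, 0], [0, 0, 0], 85],
    [[0.001, -0.042, 0.008], [0, 0, 0], 85],
    [[0, -0.042, 0.02], [0, 0, 0], 85],
    [[0, -0.038, 0.02], [0, 0, 0], 85],
    [[0, 0, 0], [0, 0, 0], 85],
    [[0, 0, 0], [0, 0, 0], 85],
  ],
)

```text
clock: 22.7
eef_pos: [416.7, 344.8, 106.5]
tool_rot: [3.14, 0.003, 0.17]
force: [0.8, -1.1, -0.8]
width: 84.9
gripper_force: 0.0
```

```bash
python3 go.py 421.5 345.5 20; python3 -c "
from h import *
for n in('top','scene'):
  cv2.imwrite('pics/'+n+'5.png',ctrl.get_image(n))
a=cv2.imread('pics/top5.png')[200:350,200:390];b=cv2.imread('pics/scene5.png')[150:300,180:370]
cv2.imwrite('pics/c6.png',cv2.resize(np.hstack([a,b]),None,fx=2.1,fy=2.1))"
```

```text
t 22.7 pos [416.7 344.8 106.5] rot [3.14e+00 3.00e-03 1.70e-01] F [ 0.8 -1.1 -0.8] w 84.9 q [-0.73  0.65 -0.02  1.93  0.02  0.56 -2.17]
tool shift [ 5.1 -0.1 86.5] yaw err rz 0.003
```

View pics/c6.png

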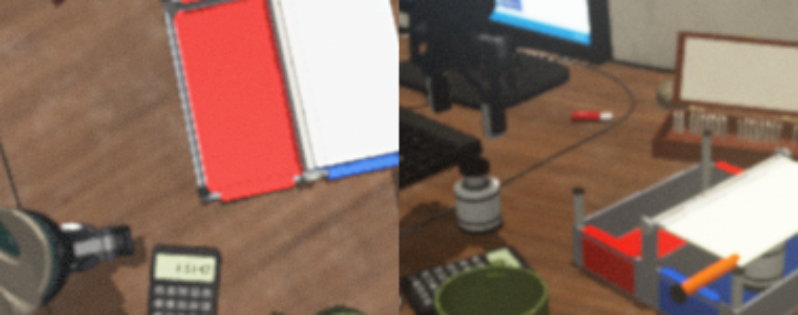

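The flap stays flat with the handle free, the heavy foot is still upright at the scene crop (477,205), and the fingers straddle it. I'll go down and grip.

Converted, 25 mm / 1000 = 0.025, 15 mm / 1000 = 0.015.

Request:
run_rows(
  deltas=[
    [[0.0045, -0.0003, 0.015], [0, 0, 0], 85],
    [[0, 0, 0.025], [0, 0, 0], 85],
    [[0, 0, 0.025], [0, 0, 0], 85],
    [[0, 0, 0.015], [0, 0, 0], 85],
    [[0, 0, 0.006], [0, 0, 0], 85],
    [[0, 0, 0], [0, 0, 0], 40],
    [[0, 0, 0], [0, 0, 0], 40],
    [[0, 0, 0], [0, 0, 0], 40],
    [[0, 0, 0], [0, 0, 0], 40],
    [[0, 0, 0], [0, 0, 0], 40],
    [[0, 0, 0], [0, 0, 0], 40],
  ],
)

```text
clock: 23.9
eef_pos: [423.5, 346.9, 23.2]
tool_rot: [-3.14, -0.003, 0.168]
force: [-0.9, 0.4, 6.7]
width: 44.4
gripper_force: 61.4
```

```bash
python3 go.py 568.4 188.8 150
```

```text
t 23.9 pos [423.5 346.9  23.2] rot [-3.14e+00 -3.00e-03  1.68e-01] F [-0.9  0.4  6.7] w 44.4 q [-0.73  0.8  -0.02  1.95  0.03  0.39 -2.17]
tool shift [ 116.8  179.9 -126.8] yaw err rz 0.001
```

Converted, -45 mm / 1000 = -0.045, -30 mm / 1000 = -0.03.

Request:
run_rows(
  deltas=[
    [[0, 0, -0.01], [0, 0, 0], 40],
    [[0, 0, -0.03], [0, 0, 0], 40],
    [[0, 0, -0.045], [0, 0, 0], 40],
    [[0, 0, -0.045], [0, 0, 0], 40],
    [[0, 0, 0], [0, 0, 0], 40],
  ],
)

```text
clock: 24.4
eef_pos: [425.6, 348.2, 157.8]
tool_rot: [-3.136, -0.01, 0.167]
force: [0.7, 0.7, -2.9]
width: 44.3
gripper_force: 62.5
```

```bash
python3 go.py 568.4 188.8 150
```

```text
t 24.4 pos [425.6 348.2 157.8] rot [-3.136 -0.01   0.167] F [ 0.7  0.7 -2.9] w 44.3 q [-0.72  0.58 -0.02  1.88  0.02  0.67 -2.16]
tool shift [114.2 181.    7.8] yaw err rz 0.0
```

Converted, 40 mm / 1000 = 0.04, 37 mm / 1000 = 0.037.

Request:
run_rows(
  deltas=[
    [[0.015, 0.024, 0], [0, 0, 0], 40],
    [[0.025, 0.04, 0], [0, 0, 0], 40],
    [[0.025, 0.04, 0], [0, 0, 0], 40],
    [[0.025, 0.04, 0], [0, 0, 0], 40],
    [[0.024, 0.037, 0], [0, 0, 0], 40],
  ],
)

```text
clock: 24.9
eef_pos: [565.2, 183.7, 150.8]
tool_rot: [3.141, 0.002, 0.167]
force: [0.4, 0.7, -3.5]
width: 44.6
gripper_force: 62.3
```

Request:
run_rows(
  deltas=[
    [[0, 0, 0], [0, 0, -0.0227], 40],
    [[0, 0, 0], [0, 0, -0.0227], 40],
    [[0, 0, 0], [0, 0, -0.0227], 40],
    [[0, 0, 0], [0, 0, -0.0227], 40],
    [[0, 0, 0], [0, 0, -0.0227], 40],
    [[0, 0, 0], [0, 0, -0.0227], 40],
    [[0, 0, 0], [0, 0, -0.0227], 40],
    [[0, 0, 0], [0, 0, -0.0227], 40],
    [[0, 0, 0], [0, 0, -0.0227], 40],
    [[0, 0, 0], [0, 0, -0.0227], 40],
    [[0, 0, 0], [0, 0, -0.0227], 40],
    [[0, 0, 0], [0, 0, 0], 40],
  ],
)

```text
clock: 26.1
eef_pos: [564.1, 185.5, 150.6]
tool_rot: [-3.139, 0.0, 1.739]
force: [0.1, 0.3, -4.0]
width: 44.0
gripper_force: 62.3
```

```bash
python3 go.py 568.4 188.8 32
```

```text
t 26.1 pos [564.1 185.5 150.6] rot [-3.139  0.     1.739] F [ 0.1  0.3 -4. ] w 44.0 q [-0.06  0.69 -0.49  1.75  0.42  0.82 -0.58]
tool shift [  2.6   5.1 118.6] yaw err rz 1.572
```

Converted, 30 mm / 1000 = 0.03, 25 mm / 1000 = 0.025.

Request:
run_rows(
  deltas=[
    [[0.003, 0.005, 0.02], [0, 0, 0], 40],
    [[0, 0, 0.03], [0, 0, 0], 40],
    [[0, 0, 0.03], [0, 0, 0], 40],
    [[0, 0, 0.025], [0, 0, 0], 40],
    [[0, 0, 0.008], [0, 0, 0], 40],
    [[0, 0, 0.003], [0, 0, 0], 40],
    [[0, 0, 0], [0, 0, 0], 40],
  ],
)

```text
clock: 26.8
eef_pos: [569.9, 190.5, 36.3]
tool_rot: [3.141, -0.0, 1.738]
force: [1.0, 0.4, -3.2]
width: 43.8
gripper_force: 62.4
```

Request:
run_rows(
  deltas=[
    [[0, 0, 0.002], [0, 0, 0], 40],
    [[0, 0, 0.0015], [0, 0, 0], 40],
    [[0, 0, 0], [0, 0, 0], 40],
  ],
)

```text
clock: 27.1
eef_pos: [570.0, 190.2, 32.9]
tool_rot: [3.141, -0.0, 1.738]
force: [0.2, 0.5, -3.0]
width: 43.9
gripper_force: 62.4
```

Converted, 2 mm / 1000 = 0.002, 1 mm / 1000 = 0.001.

Request:
run_rows(
  deltas=[
    [[0, 0, 0.002], [0, 0, 0], 40],
    [[0, 0, 0.001], [0, 0, 0], 40],
    [[0, 0, 0.0007], [0, 0, 0], 40],
    [[0, 0, 0], [0, 0, 0], 40],
  ],
)

```text
clock: 27.5
eef_pos: [569.7, 190.1, 29.2]
tool_rot: [3.141, 0.0, 1.738]
force: [-1.4, -1.0, 3.1]
width: 44.5
gripper_force: 63.3
```

It's seated. I'll release, withdraw and check.

Converted, -45 mm / 1000 = -0.045, -40 mm / 1000 = -0.04.

Request:
run_rows(
  deltas=[
    [[0, 0, 0], [0, 0, 0], 75],
    [[0, 0, 0], [0, 0, 0], 75],
    [[0, 0, 0], [0, 0, 0], 75],
    [[0, 0, 0], [0, 0, 0], 75],
    [[0, 0, 0], [0, 0, 0], 75],
    [[0, 0, -0.02], [0, 0, 0], 75],
    [[0, 0, -0.04], [0, 0, 0], 75],
    [[0, 0, -0.045], [0, 0, 0], 75],
    [[0, 0, -0.045], [0, 0, 0], 75],
    [[0, -0.025, -0.03], [0, 0, 0], 75],
    [[0, -0.04, 0], [0, 0, 0], 75],
  ],
)

```text
clock: 28.6
eef_pos: [509.2, 181.4, 212.9]
tool_rot: [3.131, -0.003, 1.737]
force: [0.7, 0.9, 0.6]
width: 74.8
gripper_force: 0.0
```

Request:
run_rows(
  deltas=[
    [[0, -0.04, 0], [0, 0, 0], 75],
    [[0, -0.03, 0], [0, 0, 0], 75],
    [[0, 0, 0], [0, 0, 0], 75],
    [[0, 0, 0], [0, 0, 0], 75],
  ],
)

```text
clock: 29.0
eef_pos: [436.9, 167.8, 209.1]
tool_rot: [3.14, 0.0, 1.739]
force: [0.3, 0.8, -0.1]
width: 75.2
gripper_force: 0.0
```

```bash
python3 -c "
from h import *
for n in('top','scene'):
  cv2.imwrite('pics/'+n+'6.png',ctrl.get_image(n))
a=cv2.imread('pics/top6.png')[90:390,200:480];b=cv2.imread('pics/scene6.png')[110:410,160:440]
cv2.imwrite('pics/c7.png',cv2.resize(np.hstack([a,b]),None,fx=1.42,fy=1.42))"
```

```text
(no output)
```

View pics/c7.png

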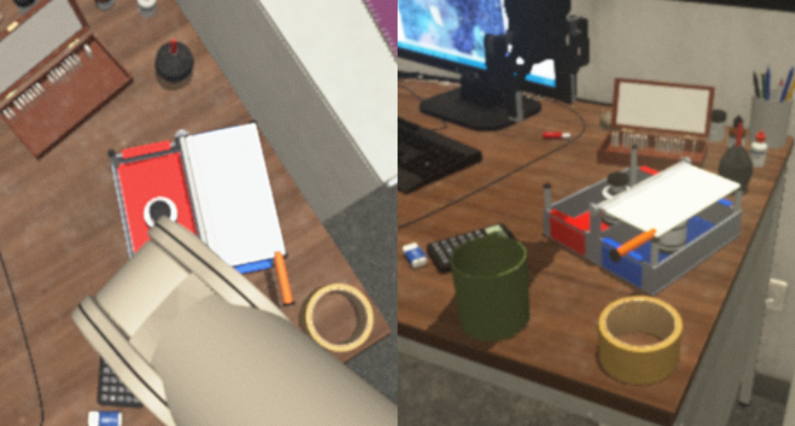

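The heavy foot stands in the red bay (top crop 160,210). The light foot is upright under the flap, which lies flat over blue with its handle at (285,278). The tape, calculator and blower are where they were, and the arm is clear.

```bash
python3 -c "
from cell import ctrl
print(ctrl.finish_job())"
```

```text
the job is handed in; nothing more can be done
None
```

The job is handed in after about 29 s: the heavy foot stands in the red bay, the light foot in the blue bay, and the flap was lowered gently and lies flat over the blue bay; tape, calculator and blower were left alone.

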